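Turn the keyed desiccator lid until its key drops, then press it home

ROBOT

A 6-joint arm with a two-finger parallel gripper is mounted at the origin on the work surface. World frame = base frame: x ahead of the robot, y to its left, z up, the work surface at z = 0. Lengths are in m, angles in rad, forces in N, time in s.
With the tool pointing down it reaches from about 0.35 to 0.775 m from the base axis. Payload 7.3 kg.
Tool frame: the origin (TCP) lies at the very end of the fingers, on their centre line; the grasp point (between the pads) lies 19 mm behind it; y points along the fingers, x is the direction in which the jaws open and shut, and the axes are right-handed (so a half turn about y gives the same grasp; the last joint's range is limited). The gripper opens to 92 mm and grips with 3 to 60 N. Pads are 19 mm wide; open, the fingers measure 130 mm over their backs; the gripper's body (75 mm by 190 mm) begins 47 mm behind the grasp point.
Start: joints at [-1.471, 0.342, 1.524, -0, 1.275, -0.146], TCP at [0.128, -0.509, 0.227] pointing down, gripper open.
Joint ranges: [-2.53, 2.53], [-0.77, 2.02], [0.04, 2.7], [-1, 4.14], [0.28, 2.66], [-3.11, 3.11]. Speed limits (rad/s): [2.57, 2.57, 3.14, 3.14, 3.14, 3.14].

INTERFACE

Orientations are given as a unit quaternion [w, x, y, z].
In Python, from rig import manip gives the robot as it stands. The module is installed in compiled form; this text tells all that it offers.
- The arm moves only by the tool arm_command, never from a script. Its argument "steps" is a list of rows, each an object with "travel": the shift along the tool's x, y, z in m, a list of three; "rotation": the turn, a rotation vector about the tool's x, y, z in degrees, a list of three; "fingers": the opening in per cent of the stroke, from 0 (shut) to 100 (fully open). In form: [{"travel": [dx, dy, dz], "rotation": [ax, ay, az], "fingers": fingers}, ...]. A call has 1 to 10 rows; each row shifts and turns the commanded pose from where the row before left it, along the tool's axes as they then stand; what a row does not reach is not made up. A row lasts 1/12 s, in which the tool goes at most 41.7 mm and 7.16 degrees, less where a joint would pass 70% of its speed; a pose out of reach is approached as far as the arm can. A call is refused whole if a number of a shift passes 0.0417 or a number of a turn 7.16, either way. A call with a gripper value outside its range is refused whole. The fingers move at their own pace and stop on an object; the grip force is fixed at half the most. Time passes only in rows, so rows that do not move let the fingers close. It gives the time, the measured TCP pose, the force and the opening at its end, in the units of the state.
- manip.get_obs(): the state, without advancing time (a new reading comes with each control period).
- manip.get_image(name): name is "side" or "top"; returns a dict with "frame" (420x560x3 uint8, blue, green, red), "range_z" (420x560 float32, m along the optical axis (not along the pixel's ray), 0 where there is no reading), "mtx" (3x3 intrinsics, pixels), "R" (3x3) and "t" (3): a world point X has camera coordinates R X + t. Camera axes: x right, y down, z forward; pixel columns grow to the right and rows downward; lengths in m; the calibration is good to about 2 mm. A picture is of the moment at which its call begins.
- manip.hand_in(): hands the job in, once; it reports no verdict.
The state is a dict: "t": time; "joint_pos": joint angles; "joint_velocities": joint speeds; "tau": joint torques, N m; "eef_pos": TCP position; "eef_rot": TCP orientation; "contact_force": force on the tool from outside, world axes, zero at the start; "torque": the same for the moment, N m; "width": opening from 0.0 (shut) to 1.0 (fully open).
Only numpy, scipy, OpenCV 4.12 (cv2) and the standard library are available. Lean on these libraries where they do the work, as an engineer would, in place of code of your own. Each camera call takes 0.05 s, during which the arm holds its last target.

TASK

The lid of the desiccator pot stands askew because the key under it rides on the pot's rim. Without lifting the lid off, and without forcing it, push it round on the rim until the key drops into its hidden notch, then press the lid down over the key until it sits level and fully home. Let go, and leave the other things on the bench where they stand.

Things in the scene. Friction and masses are not known exactly. Their poses are not given: they have to be found in the camera images.
- pot: Round grey plastic desiccator pot, fixed to the bench, 166 mm across (foot 180 mm). Origin: centre of its underside on the bench, z up; its x and y axes mean nothing and do not tell where the notch is. Its outer wall is 116 mm high.
- mouth (a point): Centre of the pot's mouth, 110 mm above the bench, at the height of the flat rim (radius 54 to 74 mm) that carries the lid. The rim has one notch, 15 mm wide, hidden, in an unknown direction at least 30 degrees from where the key starts. In it a stiff catch stops the key 5 mm down; pressing the peg with some 8 to 15 N pushes it on, and it stays down.
- lid: Round aluminium lid, disc 140 mm across, 8 mm thick, about 0.85 kg, loose on the pot. Origin: centre of the disc's underside; z its upward normal; +x towards key and peg. A hub keeps it centred in the mouth with 3.5 mm play each way. Black knob at its centre, radius 16 mm, top 25 mm above the underside. Fully home the lid is level, its underside 113 mm above the bench.
- key (a point): Lower end of the key, 64 mm from the lid's centre and 13 mm below the disc's underside, under the disc; 12 mm wide, lower edges rounded. Key on the rim: lid tilted 5 degrees, key side up; dropped on the catch: about 2.4 degrees; home: level, this point 100 mm above the bench. Once dropped it stops against the notch's side.
- peg_top (a point): Centre of the top of the upright aluminium peg, 18 mm across, 20 mm tall, standing on the disc 50 mm from the lid's centre, above the key. Push it sideways, low down, to turn the lid (either way; 1 to 4 N, catching up to 10 N at times), press its top to seat it. Height above the bench: about 150 mm with the key on the rim, 145 on the catch, 141 home.
- bottle: Amber glass bottle with a black cap, 60 mm across, 140 mm tall, a bystander. Origin: centre of its underside.
- beaker: Clear glass beaker, 72 mm across, 90 mm tall, a bystander. Origin: centre of its underside.
- tube_rack: White plastic tube rack block, 80 x 140 x 40 mm, with ten holes, a bystander. Origin: centre of its underside.
Mind the look-alikes: they are no part of the job. Of the things shaped like the lid, the aluminium one is meant.

How it is judged:
At the end, for the whole second after the job is handed in: The lid lies on the pot level to 0.02 rad (1.1 degrees), its underside 111 to 114.5 mm above the bench (home is 113) and its centre within 8 mm of the pot's axis, at rest (angle between lid's own z axis and vertical below 0.02 rad and z of lid in the frame of pot between 0.111 and 0.1145 m and horizontal distance between lid and pot below 0.008 m and linear speed of lid below 0.01 m/s and angular speed of lid below 0.1 rad/s); the robot touches nothing.
It fails at once if the lid is lifted off the pot (its centre more than 135 mm above the bench, or 20 mm off the pot's axis) (z of lid in the frame of pot above 0.135 m or horizontal distance between lid and pot above 0.02 m).
It fails at once if the lid is forced: the robot bears on it with more than 50 N (contact force between any of the arm, the fingers and lid above 50 N).
It fails at once if a bystander is moved by more than 20 mm or tipped over (distance of any of bottle, beaker, tube_rack from where it was at the start of the episode above 0.02 m or angle between any of bottle, beaker, tube_rack's own z axis and vertical above 0.3 rad).
It also fails if it takes over 72 s, if anything falls off the work surface, if the arm or the gripper's body presses on something with over 40 N, if the wrist force passes 120 N, or if a joint passes its speed limit or range.

## Working session

There is one attempt and no reset: what is moved stays moved. The work goes in short steps, Python scripts to look and compute and a tool call to move; the robot and the scene stay as the last step left them, time stands still between calls to the robot, and variables do not carry over. Pictures are saved under pics/ and viewed, and the job is handed in when it is done.

Besides the shell and the picture viewer there is one more tool, called after "Call:" as name(argument=value, ...) on one line, values as JSON. arm_command: Moves the arm, as the interface text tells. Its arguments: {"type":"object","properties":{"steps":{"type":"array","items":{"type":"object","properties":{"travel":{"type":"array","items":{"type":"number"}},"rotation":{"type":"array","items":{"type":"number"}},"fingers":{"type":"number"}}}}},"required":["steps"]}

```bash
mkdir -p pics; python3 - <<'E'
from rig import manip
import cv2,pickle
o=manip.get_obs();print(o)
for n in("side","top"):
    d=manip.get_image(n);cv2.imwrite(f"pics/{n}0.png",d["frame"]);pickle.dump(d,open(f"{n}0.pkl","wb"));print(n,d["mtx"],d["R"],d["t"])
E
```

```text
{'t': 0.0, 'joint_pos': array([-1.47100236e+00,  3.42732859e-01,  1.52499767e+00,  9.95302512e-06,
        1.27540223e+00, -1.46036125e-01]), 'joint_velocities': array([-0.00118489, -0.00014259,  0.00143853,  0.00093764, -0.00099801,
        0.00052656]), 'tau': array([ 1.17739437e-03, -4.31246495e+01, -2.44222856e+01,  7.18026306e-02,
        5.59141603e-02, -1.36496360e-04]), 'eef_pos': array([ 0.12773078, -0.50881323,  0.22604646]), 'eef_rot': array([ 0.55792596, -0.55713367,  0.4352991 , -0.43455193]), 'contact_force': array([-0.09289486, -0.20130023,  1.46703728]), 'torque': array([-0.01976745,  0.0242628 ,  0.04381677]), 'width': 0.9989755411798621}
side [[451.09979644   0.         281.53871442]
 [  0.         451.09979644 202.69091988]
 [  0.           0.           1.        ]] [[-0.89602881 -0.44374708  0.014863  ]
 [-0.29349004  0.56684173 -0.76977532]
 [ 0.33316058 -0.69410301 -0.63814187]] [0.49946023 0.26415106 0.99962043]
top [[457.64349701   0.         265.72360017]
 [  0.         457.64349701 208.3436432 ]
 [  0.           0.           1.        ]] [[ 0.00798064 -0.99994005  0.00749742]
 [-0.99341316 -0.00878518 -0.11425024]
 [ 0.11430926 -0.00653624 -0.99342371]] [-0.02984193  0.54321871  1.07812586]
```

View pics/side0.png

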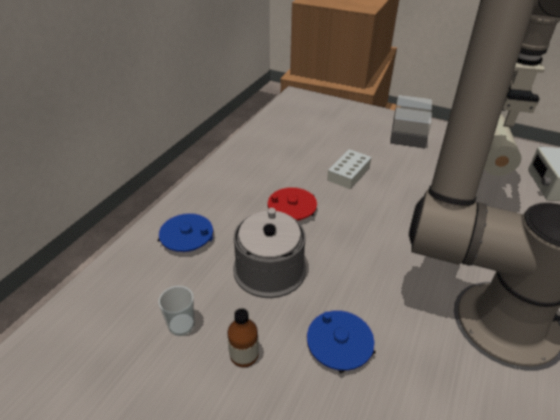

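View pics/top0.png

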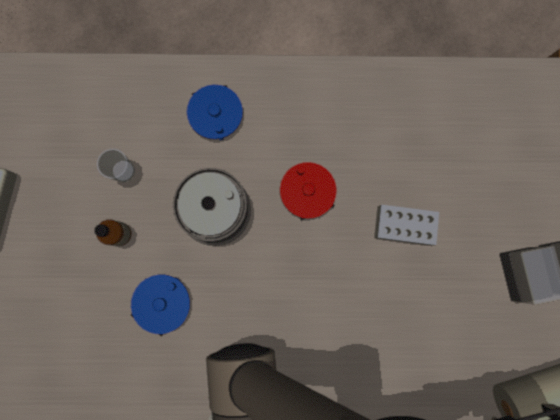

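The aluminium lid sits on the grey pot. In the top view the knob is near (208,203) and the peg near (230,195). I'll enlarge that area and measure.

```bash
cat > h.py <<'E'
import numpy as np
def world(d,u,v,z=None):
    K,R,t=d["mtx"],d["R"],d["t"]
    r=R.T@np.linalg.solve(K,[u,v,1]); c=-R.T@t
    if z is not None: return c+r*(z-c[2])/r[2]
    zz=d["range_z"][int(round(v)),int(round(u))]; return c+r*zz
def proj(d,X):
    p=d["mtx"]@(d["R"]@np.asarray(X)+d["t"]); return p[:2]/p[2]
def cloud(d):
    K,R,t=d["mtx"],d["R"],d["t"]; h,w=d["range_z"].shape
    u,v=np.meshgrid(np.arange(w),np.arange(h)); 
    P=np.stack([(u-K[0,2])/K[0,0],(v-K[1,2])/K[1,1],np.ones_like(u)],-1)*d["range_z"][...,None]
    return (P-t)@R
E
python3 - <<'E'
import pickle,cv2,numpy as np
from h import *
T=pickle.load(open("top0.pkl","rb"));S=pickle.load(open("side0.pkl","rb"))
a=cv2.resize(T["frame"][160:250,165:260],None,fx=6,fy=6,interpolation=cv2.INTER_CUBIC);cv2.imwrite("pics/topc0.png",a)
a=cv2.resize(S["frame"][195:300,220:320],None,fx=5,fy=5,interpolation=cv2.INTER_CUBIC);cv2.imwrite("pics/sidec0.png",a)
print(world(T,208,203,.143),world(T,230,195,.15))
C=cloud(T)
m=(C[...,2]>.10)&(C[...,2]<.17); 
k=world(T,208,203,.143)
m&=np.hypot(C[...,0]-k[0],C[...,1]-k[1])<.1
P=C[m]; print(len(P),np.percentile(P,[1,50,99],axis=0))
# plane fit of disc
m2=np.hypot(P[:,0]-k[0],P[:,1]-k[1]); q=P[(m2>.022)&(m2<.06)]
for _ in range(5):
    A=np.c_[q[:,:2]-k[:2],np.ones(len(q))];s=np.linalg.lstsq(A,q[:,2],rcond=None)[0];r=q[:,2]-A@s;q=q[abs(r)<max(.003,1.5*r.std())]
print(s,np.degrees(np.hypot(*s[:2])),np.degrees(np.arctan2(s[1],s[0])),r.std())
E
```

```text
[0.54119994 0.10134304 0.143     ] [0.5582314  0.05322124 0.15      ]
3978 [[0.46425988 0.02421484 0.1033103 ]
 [0.54102517 0.10052244 0.12485473]
 [0.62106172 0.18010916 0.14784276]]
[ 0.03367957 -0.07744097  0.12616822] 4.83849782425852 -66.49547252680345 0.001472016255829613
```

View pics/topc0.png

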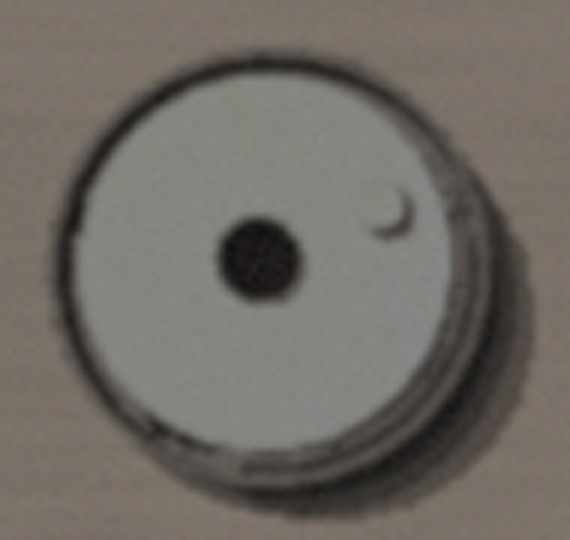

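View pics/sidec0.png

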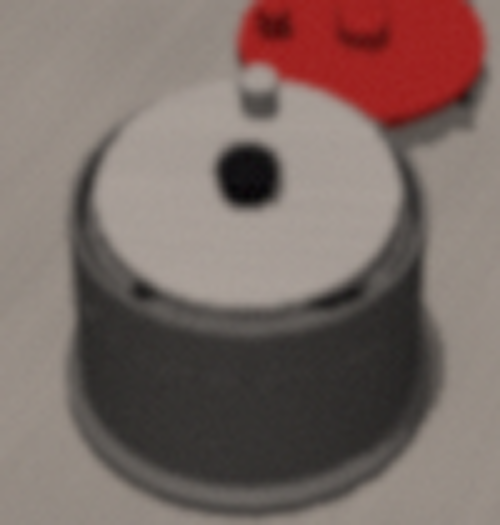

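```bash
python3 - <<'E'
import pickle,cv2,numpy as np
from h import *
from scipy.optimize import least_squares
from scipy.spatial.transform import Rotation as Ro
T=pickle.load(open("top0.pkl","rb"));S=pickle.load(open("side0.pkl","rb"))
k=np.array([.541,.101])
for n,d in(("top",T),("side",S)):
    C=cloud(d);rr=np.hypot(C[...,0]-k[0],C[...,1]-k[1])
    # wall points: below rim
    m=(C[...,2]>.03)&(C[...,2]<.105)&(rr<.1);P=C[m]
    f=lambda p:np.hypot(P[:,0]-p[0],P[:,1]-p[1])-.083
    s=least_squares(f,k,loss="soft_l1",f_scale=.002);print(n,"wall",len(P),s.x,np.median(abs(f(s.x))))
    m=(C[...,2]>.111)&(rr<.09)&(rr>.074);P=C[m];
    m=(C[...,2]>.143)&(rr<.075);P=C[m];print("peg pts",len(P),P.mean(0) if len(P) else 0, P.max(0) if len(P) else 0)
    m=(C[...,2]>.134)&(rr<.025);P=C[m];print("knob",len(P),np.median(P,0))
print(world(S,220+258/5,195+80/5,.15),world(S,220+248/5,195+165/5,.143))
print(world(T,165+385/6,160+207/6,.15),world(T,165+260/6,160+258/6,.142))
q=[0.55792596,-0.55713367,0.4352991,-0.43455193]
R=Ro.from_quat(q,scalar_first=True).as_matrix();print(R, np.degrees(np.arctan2(R[1,0],R[0,0])))
for n,u,v in(("bottle",102,230),("beaker",112,160)):print(n,world(T,u,v,.14 if n=="bottle" else .09))
E
```

```text
top wall 491 [0.54357179 0.10239569] 0.004730054100552966
peg pts 107 [0.55155776 0.0782951  0.14683929] [0.56906001 0.11450831 0.15337434]
knob 154 [0.54136873 0.10318471 0.14218853]
side wall 1570 [0.54175713 0.09985973] 0.0006695622884366967
peg pts 50 [0.55481907 0.06539539 0.14740077] [0.56713936 0.10635131 0.15155805]
knob 115 [0.53918805 0.10493909 0.14089917]
[0.55611183 0.05967749 0.15      ] [0.53696936 0.10651176 0.143     ]
[0.55931029 0.05504626 0.15      ] [0.5413322  0.10073716 0.142     ]
[[ 2.43358619e-01 -1.43964833e-04  9.69936370e-01]
 [-9.69935186e-01  1.53337720e-03  2.43358550e-01]
 [-1.52231339e-03 -9.99998814e-01  2.33524003e-04]] -75.91512937993754
bottle [0.4805564  0.32989062 0.14      ]
beaker [0.64629365 0.33220956 0.09      ]
```

Pot centre is about (0.5415, 0.101) and the peg about (0.5595, 0.0545), at an angle of -68°. I'll straddle the peg with a part-open gripper and sweep counter-clockwise, which leaves joint 6 about 340° of range. First I'll travel there.

Call:
arm_command(steps=[{"travel":[-0.0245,0,0.0309],"rotation":[0,0,0],"fingers":42},{"travel":[-0.0245,0,0.0309],"rotation":[0,0,0],"fingers":42},{"travel":[-0.0245,0,0.0309],"rotation":[0,0,0],"fingers":42},{"travel":[-0.0245,0,0.0309],"rotation":[0,0,0],"fingers":42},{"travel":[-0.0245,0,0.0309],"rotation":[0,0,0],"fingers":42},{"travel":[-0.0245,0,0.0309],"rotation":[0,0,0],"fingers":42},{"travel":[-0.0245,0,0.0309],"rotation":[0,0,0],"fingers":42},{"travel":[-0.0245,0,0.0309],"rotation":[0,0,0],"fingers":42},{"travel":[-0.0245,0,0.0309],"rotation":[0,0,0],"fingers":42}])

```text
t: 0.85
eef_pos: [0.3444, -0.2259, 0.2266]
eef_rot: [-0.557, 0.557, -0.435, 0.435]
contact_force: [0.7, -0.5, 0.5]
width: 0.43
```

Call:
arm_command(steps=[{"travel":[-0.0245,0,0.0309],"rotation":[0,0,0],"fingers":42},{"travel":[-0.0245,0,0.0309],"rotation":[0,0,0],"fingers":42},{"travel":[-0.0245,0,0.0309],"rotation":[0,0,0],"fingers":42},{"travel":[-0.0245,0,0.0309],"rotation":[0,0,0],"fingers":42},{"travel":[-0.0245,0,0.0309],"rotation":[0,0,0],"fingers":42},{"travel":[-0.0245,0,0.0309],"rotation":[0,0,0],"fingers":42},{"travel":[-0.0245,0,0.0309],"rotation":[0,0,0],"fingers":42},{"travel":[-0.0245,0,0.0309],"rotation":[0,0,0],"fingers":42},{"travel":[-0.0245,0,0.0309],"rotation":[0,0,0],"fingers":42}])

```text
t: 1.6
eef_pos: [0.5606, 0.0558, 0.2263]
eef_rot: [-0.557, 0.558, -0.435, 0.435]
contact_force: [0.9, -0.7, 0.4]
width: 0.423
```

Call:
arm_command(steps=[{"travel":[0,0,0],"rotation":[0,6.84,0],"fingers":42},{"travel":[0,0,0],"rotation":[0,6.84,0],"fingers":42},{"travel":[0,0,0],"rotation":[0,6.84,0],"fingers":42},{"travel":[0,0,0],"rotation":[0,6.84,0],"fingers":42},{"travel":[0,0,0],"rotation":[0,6.84,0],"fingers":42},{"travel":[0,0,0],"rotation":[0,6.84,0],"fingers":42}])

```text
t: 2.1
eef_pos: [0.5597, 0.054, 0.2261]
eef_rot: [0.368, -0.368, 0.604, -0.604]
contact_force: [0.7, -0.1, 0.5]
width: 0.42
```

Call:
arm_command(steps=[{"travel":[0,0,0],"rotation":[0,6.84,0],"fingers":42},{"travel":[0,0,0],"rotation":[0,6.84,0],"fingers":42},{"travel":[0,0,0],"rotation":[0,6.84,0],"fingers":42},{"travel":[0,0,0],"rotation":[0,6.84,0],"fingers":42},{"travel":[0,0,0],"rotation":[0,6.84,0],"fingers":42},{"travel":[0,0,0],"rotation":[0,6.84,0],"fingers":42},{"travel":[0,0,0],"rotation":[0,0,0],"fingers":42},{"travel":[0,0,0],"rotation":[0,0,0],"fingers":42}])

```text
t: 2.77
eef_pos: [0.5598, 0.0539, 0.2264]
eef_rot: [0.136, -0.136, 0.694, -0.694]
contact_force: [-0.6, 0.2, 0.6]
width: 0.42
```

```bash
cat > st.py <<'E'
from rig import manip
import numpy as np
from scipy.spatial.transform import Rotation as Ro
def st(tgt=None,tyaw=None):
    o=manip.get_obs();R=Ro.from_quat(o["eef_rot"],scalar_first=True).as_matrix();p=o["eef_pos"]
    yaw=np.degrees(np.arctan2(R[1,0],R[0,0]))
    print("t %.2f"%o["t"],"p",p.round(4),"yaw %.1f"%yaw,"tilt",R[2].round(4),"F",o["contact_force"].round(2),"w %.3f"%o["width"],"j",o["joint_pos"].round(3))
    c=np.array([.5415,.101]);d=p[:2]-c;print("r %.4f phi %.1f"%(np.hypot(*d),np.degrees(np.arctan2(d[1],d[0]))))
    if tgt is not None:print("tool delta",(R.T@(np.array(tgt)-p)).round(4))
    return o,R
E
python3 -c "
from st import *;st([.5595,.0545,.2])"
```

```text
t 2.77 p [0.5598 0.0539 0.2264] yaw -157.8 tilt [ 7.e-04 -1.e+00 -2.e-04] F [-0.61  0.16  0.63] w 0.420 j [-0.04   0.411  1.419 -0.     1.312  2.714]
r 0.0506 phi -68.8
tool delta [-0.      0.0264 -0.0007]
```

Call:
arm_command(steps=[{"travel":[0,0.02,0],"fingers":42},{"travel":[0,0.02,0],"fingers":42},{"travel":[0,0.014,0],"fingers":42},{"travel":[0,0,0],"fingers":42}])

```text
invalid input
```

```bash
python3 - <<'E'
from st import *;import cv2
from h import *
st([.5595,.0545,.136])
for n,(a,b,c,e) in {"side":(150,300,210,330),"top":(150,260,160,270)}.items():
    d=manip.get_image(n);cv2.imwrite(f"pics/{n}1.png",cv2.resize(d["frame"][a:b,c:e],None,fx=4,fy=4,interpolation=cv2.INTER_CUBIC))
E
```

```text
t 2.77 p [0.5598 0.0539 0.2264] yaw -157.8 tilt [ 7.e-04 -1.e+00 -2.e-04] F [-0.61  0.16  0.63] w 0.420 j [-0.04   0.411  1.419 -0.     1.312  2.714]
r 0.0506 phi -68.8
tool delta [-0.0001  0.0904 -0.0007]
```

View pics/side1.png

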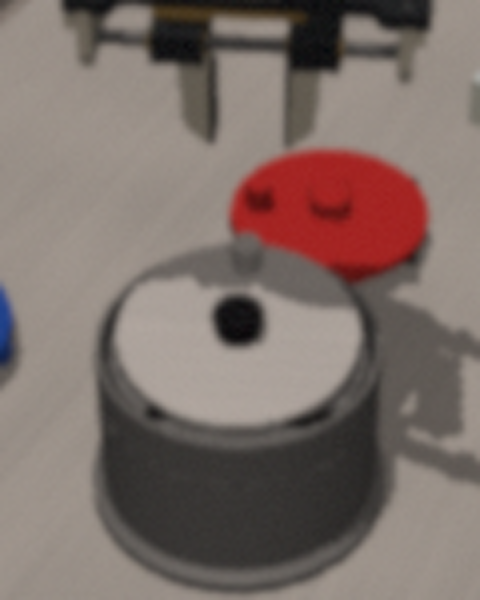

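View pics/top1.png

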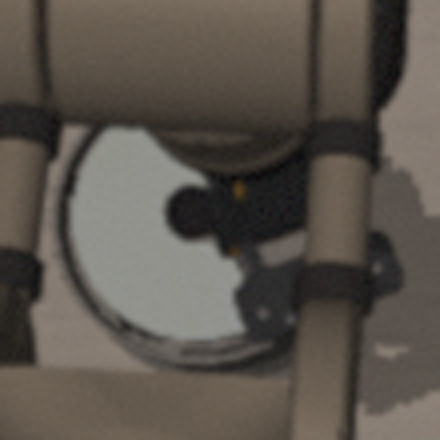

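The rows need a rotation entry, so that call was refused. The side crop shows the fingers directly above the peg, with the peg (247,255) below the gap (210–290). Now I'll descend.

Call:
arm_command(steps=[{"travel":[0,0.02,0],"rotation":[0,0,0],"fingers":42},{"travel":[0,0.02,0],"rotation":[0,0,0],"fingers":42},{"travel":[0,0.014,0],"rotation":[0,0,0],"fingers":42},{"travel":[0,0,0],"rotation":[0,0,0],"fingers":42}])

```text
t: 3.2
eef_pos: [0.5581, 0.0539, 0.1696]
eef_rot: [0.134, -0.138, 0.694, -0.694]
contact_force: [-1.0, 0.5, -0.4]
width: 0.421
```

```bash
python3 - <<'E'
from st import *;import cv2
from h import *
st([.5595,.0545,.136])
for n,(a,b,c,e) in {"side":(150,300,210,330)}.items():
    d=manip.get_image(n);cv2.imwrite(f"pics/{n}2.png",cv2.resize(d["frame"][a:b,c:e],None,fx=4,fy=4,interpolation=cv2.INTER_CUBIC))
E
```

```text
t 3.20 p [0.5581 0.0539 0.1696] yaw -157.9 tilt [ 0.0055 -1.     -0.0024] F [-0.98  0.52 -0.44] w 0.421 j [-0.04   0.46   1.505 -0.     1.183  2.715]
r 0.0499 phi -70.6
tool delta [-0.0017  0.0336  0.    ]
```

View pics/side2.png

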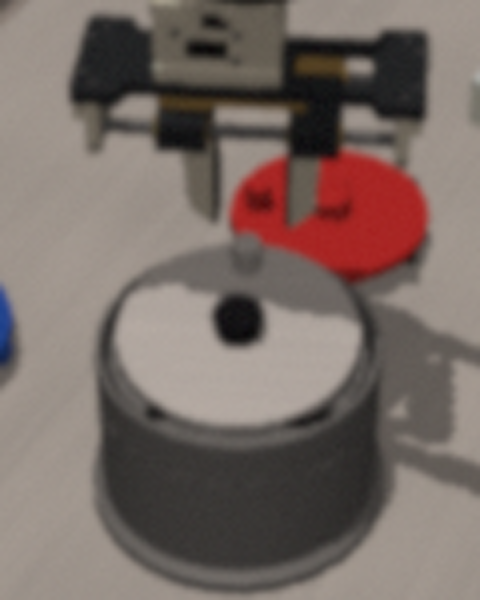

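Call:
arm_command(steps=[{"travel":[0,0.012,0],"rotation":[0,0,0],"fingers":42},{"travel":[0,0.012,0],"rotation":[0,0,0],"fingers":42},{"travel":[0,0.006,0],"rotation":[0,0,0],"fingers":42},{"travel":[0,0.004,0],"rotation":[0,0,0],"fingers":42},{"travel":[0,0.002,0],"rotation":[0,0,0],"fingers":42},{"travel":[0,0,0],"rotation":[0,0,0],"fingers":42}])

```text
t: 3.75
eef_pos: [0.5602, 0.0538, 0.137]
eef_rot: [-0.135, 0.135, -0.694, 0.694]
contact_force: [-0.0, -0.4, -0.4]
width: 0.42
```

```bash
python3 - <<'E'
from st import *;import cv2
from h import *
st([.5595,.0545,.136])
for n,(a,b,c,e) in {"side":(150,300,210,330)}.items():
    d=manip.get_image(n);cv2.imwrite(f"pics/{n}3.png",cv2.resize(d["frame"][a:b,c:e],None,fx=4,fy=4,interpolation=cv2.INTER_CUBIC))
E
```

```text
t 3.75 p [0.5602 0.0538 0.137 ] yaw -158.0 tilt [-4.e-04 -1.e+00  3.e-04] F [-0.05 -0.4  -0.36] w 0.420 j [-0.04   0.494  1.547 -0.     1.1    2.717]
r 0.0507 phi -68.4
tool delta [ 0.0004  0.001  -0.0009]
```

View pics/side3.png

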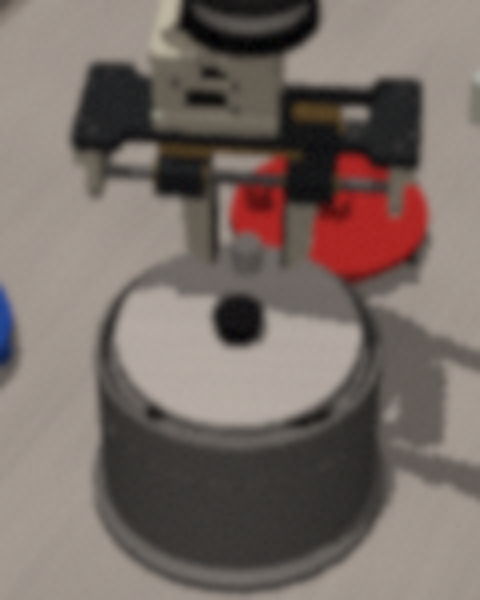

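Call:
arm_command(steps=[{"travel":[0,0,0],"rotation":[0,0,0],"fingers":30},{"travel":[0,0,0],"rotation":[0,0,0],"fingers":30},{"travel":[-0.00177,0,-3e-05],"rotation":[0,-2,0],"fingers":30},{"travel":[-0.00177,0,-3e-05],"rotation":[0,-2,0],"fingers":30},{"travel":[-0.00177,0,-3e-05],"rotation":[0,-2,0],"fingers":30},{"travel":[-0.00177,0,-3e-05],"rotation":[0,-2,0],"fingers":30}])

```text
t: 4.3
eef_pos: [0.5665, 0.057, 0.1371]
eef_rot: [-0.184, 0.184, -0.683, 0.683]
contact_force: [-1.3, 0.2, -0.8]
width: 0.302
```

```bash
python3 -c "
from st import *;st()"
```

```text
t 4.30 p [0.5665 0.057  0.1371] yaw -149.9 tilt [-3.e-04 -1.e+00  4.e-04] F [-1.26  0.18 -0.79] w 0.302 j [-0.034  0.505  1.527 -0.     1.109  2.582]
r 0.0506 phi -60.4
```

Call:
arm_command(steps=[{"travel":[-0.00177,0,-3e-05],"rotation":[0,-2,0],"fingers":30},{"travel":[-0.00177,0,-3e-05],"rotation":[0,-2,0],"fingers":30},{"travel":[-0.00177,0,-3e-05],"rotation":[0,-2,0],"fingers":30}])

```text
t: 4.55
eef_pos: [0.5708, 0.0598, 0.1371]
eef_rot: [-0.219, 0.219, -0.672, 0.672]
contact_force: [-1.2, -0.3, 0.8]
width: 0.3
```

```bash
python3 -c "
from st import *;st()"
```

```text
t 4.55 p [0.5708 0.0598 0.1371] yaw -143.9 tilt [ 2.e-04 -1.e+00  3.e-04] F [-1.18 -0.26  0.81] w 0.300 j [-0.029  0.513  1.514 -0.     1.115  2.482]
r 0.0505 phi -54.6
```

Call:
arm_command(steps=[{"travel":[-0.00177,0,-3e-05],"rotation":[0,-2,0],"fingers":30},{"travel":[-0.00177,0,-3e-05],"rotation":[0,-2,0],"fingers":30},{"travel":[-0.00177,0,-3e-05],"rotation":[0,-2,0],"fingers":30}])

```text
t: 4.8
eef_pos: [0.5746, 0.0631, 0.137]
eef_rot: [-0.254, 0.254, -0.66, 0.66]
contact_force: [-1.5, -1.4, 1.1]
width: 0.302
```

```bash
python3 -c "
from st import *;st()"
```

```text
t 4.80 p [0.5746 0.0631 0.137 ] yaw -137.9 tilt [ 8.e-04 -1.e+00 -2.e-04] F [-1.46 -1.45  1.07] w 0.302 j [-0.023  0.52   1.501 -0.     1.121  2.384]
r 0.0503 phi -48.9
```

Call:
arm_command(steps=[{"travel":[-0.00177,0,-3e-05],"rotation":[0,-2,0],"fingers":30},{"travel":[-0.00177,0,-3e-05],"rotation":[0,-2,0],"fingers":30},{"travel":[-0.00177,0,-3e-05],"rotation":[0,-2,0],"fingers":30},{"travel":[0,0,0],"rotation":[0,0,0],"fingers":30},{"travel":[0,0,0],"rotation":[0,0,0],"fingers":30}])

```text
t: 5.22
eef_pos: [0.5788, 0.067, 0.1369]
eef_rot: [-0.288, 0.287, -0.646, 0.646]
contact_force: [-0.4, -0.4, 0.8]
width: 0.3
```

```bash
python3 -c "
from st import *;st()"
```

```text
t 5.22 p [0.5788 0.067  0.1369] yaw -132.0 tilt [-3.e-04 -1.e+00  5.e-04] F [-0.37 -0.43  0.83] w 0.300 j [-0.016  0.527  1.488 -0.     1.126  2.288]
r 0.0505 phi -42.4
```

Call:
arm_command(steps=[{"travel":[-0.00177,0,-3e-05],"rotation":[0,-2,0],"fingers":30},{"travel":[-0.00177,0,-3e-05],"rotation":[0,-2,0],"fingers":30},{"travel":[-0.00177,0,-3e-05],"rotation":[0,-2,0],"fingers":30}])

```text
t: 5.47
eef_pos: [0.5817, 0.0708, 0.1369]
eef_rot: [-0.321, 0.321, -0.63, 0.63]
contact_force: [-1.8, -1.5, 0.7]
width: 0.3
```

Call:
arm_command(steps=[{"travel":[-0.00177,0,-3e-05],"rotation":[0,-2,0],"fingers":30},{"travel":[-0.00177,0,-3e-05],"rotation":[0,-2,0],"fingers":30}])

```text
t: 5.63
eef_pos: [0.5838, 0.0736, 0.1369]
eef_rot: [-0.343, 0.343, -0.618, 0.618]
contact_force: [-1.5, -1.2, 1.1]
width: 0.3
```

```bash
python3 -c "
from st import *;st()"
```

```text
t 5.63 p [0.5838 0.0736 0.1369] yaw -122.0 tilt [ 8.e-04 -1.e+00 -0.e+00] F [-1.53 -1.22  1.11] w 0.300 j [-4.000e-03  5.380e-01  1.470e+00 -1.000e-03  1.134e+00  2.125e+00]
r 0.0503 phi -32.9
```

Call:
arm_command(steps=[{"travel":[-0.00177,0,-3e-05],"rotation":[0,-2,0],"fingers":30},{"travel":[-0.00177,0,-3e-05],"rotation":[0,-2,0],"fingers":30},{"travel":[-0.00177,0,-3e-05],"rotation":[0,-2,0],"fingers":30}])

```text
t: 5.88
eef_pos: [0.5864, 0.0783, 0.1369]
eef_rot: [-0.375, 0.375, -0.599, 0.6]
contact_force: [-0.6, -1.7, 0.6]
width: 0.3
```

Call:
arm_command(steps=[{"travel":[-0.00177,0,-3e-05],"rotation":[0,-2,0],"fingers":30},{"travel":[-0.00177,0,-3e-05],"rotation":[0,-2,0],"fingers":30},{"travel":[-0.00177,0,-3e-05],"rotation":[0,-2,0],"fingers":30}])

```text
t: 6.13
eef_pos: [0.5885, 0.0831, 0.1369]
eef_rot: [-0.406, 0.406, -0.579, 0.579]
contact_force: [-1.5, -1.5, 1.5]
width: 0.301
```

Call:
arm_command(steps=[{"travel":[-0.00177,0,-3e-05],"rotation":[0,-2,0],"fingers":30},{"travel":[-0.00177,0,-3e-05],"rotation":[0,-2,0],"fingers":30},{"travel":[-0.00177,0,-3e-05],"rotation":[0,-2,0],"fingers":30}])

```text
t: 6.38
eef_pos: [0.5902, 0.0881, 0.1369]
eef_rot: [-0.435, 0.436, -0.557, 0.557]
contact_force: [-0.4, -1.5, 1.3]
width: 0.297
```

Call:
arm_command(steps=[{"travel":[-0.00177,0,-3e-05],"rotation":[0,-2,0],"fingers":30},{"travel":[-0.00177,0,-3e-05],"rotation":[0,-2,0],"fingers":30},{"travel":[-0.00177,0,-3e-05],"rotation":[0,-2,0],"fingers":30}])

```text
t: 6.63
eef_pos: [0.5913, 0.0933, 0.1369]
eef_rot: [-0.464, 0.464, -0.533, 0.534]
contact_force: [-1.0, -1.6, 0.7]
width: 0.298
```

Call:
arm_command(steps=[{"travel":[-0.00177,0,-3e-05],"rotation":[0,-2,0],"fingers":30},{"travel":[-0.00177,0,-3e-05],"rotation":[0,-2,0],"fingers":30},{"travel":[-0.00177,0,-3e-05],"rotation":[0,-2,0],"fingers":30}])

```text
t: 6.88
eef_pos: [0.5918, 0.0986, 0.1369]
eef_rot: [-0.491, 0.491, -0.508, 0.509]
contact_force: [0.4, -1.7, 0.6]
width: 0.302
```

Call:
arm_command(steps=[{"travel":[-0.00177,0,-3e-05],"rotation":[0,-2,0],"fingers":30},{"travel":[-0.00177,0,-3e-05],"rotation":[0,-2,0],"fingers":30},{"travel":[-0.00177,0,-3e-05],"rotation":[0,-2,0],"fingers":30}])

```text
t: 7.13
eef_pos: [0.5918, 0.1039, 0.1369]
eef_rot: [-0.517, 0.517, -0.482, 0.483]
contact_force: [0.4, -1.3, 0.5]
width: 0.299
```

Call:
arm_command(steps=[{"travel":[-0.00177,0,-3e-05],"rotation":[0,-2,0],"fingers":30},{"travel":[-0.00177,0,-3e-05],"rotation":[0,-2,0],"fingers":30},{"travel":[-0.00177,0,-3e-05],"rotation":[0,-2,0],"fingers":30}])

```text
t: 7.38
eef_pos: [0.5913, 0.1092, 0.1369]
eef_rot: [-0.542, 0.542, -0.454, 0.455]
contact_force: [0.5, -1.8, 0.4]
width: 0.299
```

```bash
python3 - <<'E'
from st import *;import cv2
st()
for n,(a,b,c,e) in {"side":(150,300,210,330)}.items():
    d=manip.get_image(n);cv2.imwrite(f"pics/{n}4.png",cv2.resize(d["frame"][a:b,c:e],None,fx=4,fy=4,interpolation=cv2.INTER_CUBIC))
E
```

```text
t 7.38 p [0.5913 0.1092 0.1369] yaw -80.0 tilt [ 1.e-03 -1.e+00  8.e-04] F [ 0.49 -1.78  0.35] w 0.299 j [ 5.600e-02  5.590e-01  1.431e+00 -1.000e-03  1.150e+00  1.452e+00]
r 0.0504 phi 9.3
```

View pics/side4.png

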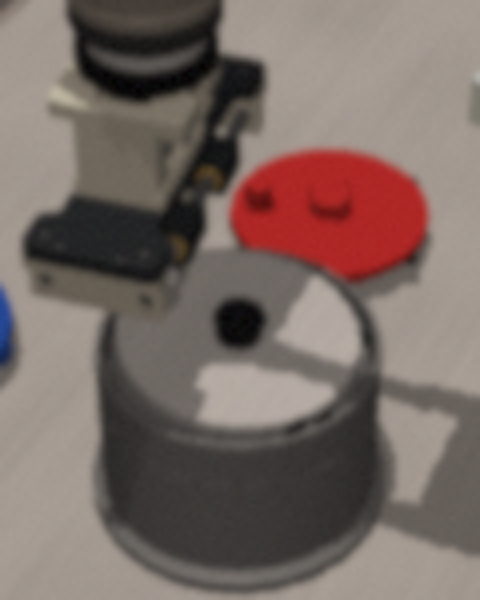

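The peg is no longer at its old place and the lid is turning with the gripper, still tilted, so I'll continue.

Call:
arm_command(steps=[{"travel":[-0.00177,0,-3e-05],"rotation":[0,-2,0],"fingers":30},{"travel":[-0.00177,0,-3e-05],"rotation":[0,-2,0],"fingers":30},{"travel":[-0.00177,0,-3e-05],"rotation":[0,-2,0],"fingers":30}])

```text
t: 7.68
eef_pos: [0.5901, 0.1144, 0.1369]
eef_rot: [0.565, -0.565, 0.425, -0.426]
contact_force: [1.2, -1.7, -0.2]
width: 0.301
```

Call:
arm_command(steps=[{"travel":[-0.00177,0,-3e-05],"rotation":[0,-2,0],"fingers":30},{"travel":[-0.00177,0,-3e-05],"rotation":[0,-2,0],"fingers":30},{"travel":[-0.00177,0,-3e-05],"rotation":[0,-2,0],"fingers":30}])

```text
t: 7.93
eef_pos: [0.5884, 0.1194, 0.1369]
eef_rot: [0.586, -0.586, 0.395, -0.396]
contact_force: [0.8, -1.7, -0.9]
width: 0.3
```

Call:
arm_command(steps=[{"travel":[-0.00177,0,-3e-05],"rotation":[0,-2,0],"fingers":30},{"travel":[-0.00177,0,-3e-05],"rotation":[0,-2,0],"fingers":30},{"travel":[-0.00177,0,-3e-05],"rotation":[0,-2,0],"fingers":30}])

```text
t: 8.18
eef_pos: [0.5863, 0.1243, 0.1369]
eef_rot: [0.606, -0.606, 0.364, -0.365]
contact_force: [0.0, -0.6, -1.0]
width: 0.301
```

Call:
arm_command(steps=[{"travel":[-0.00177,0,-3e-05],"rotation":[0,-2,0],"fingers":30},{"travel":[-0.00177,0,-3e-05],"rotation":[0,-2,0],"fingers":30},{"travel":[-0.00177,0,-3e-05],"rotation":[0,-2,0],"fingers":30}])

```text
t: 8.43
eef_pos: [0.5836, 0.1289, 0.137]
eef_rot: [0.624, -0.624, 0.331, -0.333]
contact_force: [0.6, -1.6, 0.6]
width: 0.298
```

Call:
arm_command(steps=[{"travel":[-0.00177,0,-3e-05],"rotation":[0,-2,0],"fingers":30},{"travel":[-0.00177,0,-3e-05],"rotation":[0,-2,0],"fingers":30},{"travel":[-0.00177,0,-3e-05],"rotation":[0,-2,0],"fingers":30}])

```text
t: 8.68
eef_pos: [0.5804, 0.1332, 0.137]
eef_rot: [0.641, -0.641, 0.298, -0.299]
contact_force: [1.6, -1.3, -0.5]
width: 0.302
```

Call:
arm_command(steps=[{"travel":[-0.00177,0,-3e-05],"rotation":[0,-2,0],"fingers":30},{"travel":[-0.00177,0,-3e-05],"rotation":[0,-2,0],"fingers":30},{"travel":[-0.00177,0,-3e-05],"rotation":[0,-2,0],"fingers":30}])

```text
t: 8.93
eef_pos: [0.5768, 0.1371, 0.137]
eef_rot: [0.656, -0.655, 0.264, -0.266]
contact_force: [1.6, -0.8, -1.1]
width: 0.301
```

Call:
arm_command(steps=[{"travel":[-0.00177,0,-3e-05],"rotation":[0,-2,0],"fingers":30},{"travel":[-0.00177,0,-3e-05],"rotation":[0,-2,0],"fingers":30},{"travel":[-0.00177,0,-3e-05],"rotation":[0,-2,0],"fingers":30}])

```text
t: 9.18
eef_pos: [0.5728, 0.1406, 0.137]
eef_rot: [0.669, -0.668, 0.23, -0.231]
contact_force: [1.2, -1.1, -0.9]
width: 0.3
```

Call:
arm_command(steps=[{"travel":[-0.00177,0,-3e-05],"rotation":[0,-2,0],"fingers":30},{"travel":[-0.00177,0,-3e-05],"rotation":[0,-2,0],"fingers":30},{"travel":[-0.00177,0,-3e-05],"rotation":[0,-2,0],"fingers":30}])

```text
t: 9.43
eef_pos: [0.5684, 0.1437, 0.1369]
eef_rot: [0.68, -0.68, 0.194, -0.195]
contact_force: [1.3, -1.6, 0.0]
width: 0.302
```

Call:
arm_command(steps=[{"travel":[-0.00177,0,-3e-05],"rotation":[0,-2,0],"fingers":30},{"travel":[-0.00177,0,-3e-05],"rotation":[0,-2,0],"fingers":30},{"travel":[-0.00177,0,-3e-05],"rotation":[0,-2,0],"fingers":30}])

```text
t: 9.68
eef_pos: [0.5638, 0.1463, 0.137]
eef_rot: [0.689, -0.689, 0.159, -0.16]
contact_force: [1.6, -0.5, -0.1]
width: 0.298
```

Call:
arm_command(steps=[{"travel":[-0.00177,0,-3e-05],"rotation":[0,-2,0],"fingers":30},{"travel":[-0.00177,0,-3e-05],"rotation":[0,-2,0],"fingers":30},{"travel":[-0.00177,0,-3e-05],"rotation":[0,-2,0],"fingers":30}])

```text
t: 9.93
eef_pos: [0.5589, 0.1484, 0.137]
eef_rot: [0.696, -0.696, 0.122, -0.123]
contact_force: [2.0, -1.1, -0.5]
width: 0.301
```

Call:
arm_command(steps=[{"travel":[-0.00177,0,-3e-05],"rotation":[0,-2,0],"fingers":30},{"travel":[-0.00177,0,-3e-05],"rotation":[0,-2,0],"fingers":30},{"travel":[-0.00177,0,-3e-05],"rotation":[0,-2,0],"fingers":30}])

```text
t: 10.18
eef_pos: [0.5539, 0.15, 0.137]
eef_rot: [0.702, -0.702, 0.086, -0.087]
contact_force: [1.3, 0.2, -0.3]
width: 0.301
```

Call:
arm_command(steps=[{"travel":[-0.00177,0,-3e-05],"rotation":[0,-2,0],"fingers":30},{"travel":[-0.00177,0,-3e-05],"rotation":[0,-2,0],"fingers":30},{"travel":[-0.00177,0,-3e-05],"rotation":[0,-2,0],"fingers":30}])

```text
t: 10.43
eef_pos: [0.5487, 0.1512, 0.137]
eef_rot: [0.706, -0.705, 0.049, -0.05]
contact_force: [1.9, -0.0, -0.4]
width: 0.302
```

Call:
arm_command(steps=[{"travel":[-0.00177,0,-3e-05],"rotation":[0,-2,0],"fingers":30},{"travel":[-0.00177,0,-3e-05],"rotation":[0,-2,0],"fingers":30},{"travel":[-0.00177,0,-3e-05],"rotation":[0,-2,0],"fingers":30}])

```text
t: 10.68
eef_pos: [0.5434, 0.1517, 0.137]
eef_rot: [0.707, -0.707, 0.012, -0.013]
contact_force: [1.6, 0.1, 0.0]
width: 0.3
```

Call:
arm_command(steps=[{"travel":[-0.00177,0,-3e-05],"rotation":[0,-2,0],"fingers":30},{"travel":[-0.00177,0,-3e-05],"rotation":[0,-2,0],"fingers":30},{"travel":[-0.00177,0,-3e-05],"rotation":[0,-2,0],"fingers":30}])

```text
t: 10.93
eef_pos: [0.5381, 0.1516, 0.137]
eef_rot: [0.707, -0.707, -0.025, 0.024]
contact_force: [1.0, 0.1, -1.2]
width: 0.301
```

Call:
arm_command(steps=[{"travel":[-0.00177,0,-3e-05],"rotation":[0,-2,0],"fingers":30},{"travel":[-0.00177,0,-3e-05],"rotation":[0,-2,0],"fingers":30},{"travel":[-0.00177,0,-3e-05],"rotation":[0,-2,0],"fingers":30}])

```text
t: 11.18
eef_pos: [0.5328, 0.1509, 0.137]
eef_rot: [0.705, -0.704, -0.062, 0.061]
contact_force: [1.2, 0.6, -0.3]
width: 0.302
```

Call:
arm_command(steps=[{"travel":[-0.00177,0,-3e-05],"rotation":[0,-2,0],"fingers":30},{"travel":[-0.00177,0,-3e-05],"rotation":[0,-2,0],"fingers":30},{"travel":[-0.00177,0,-3e-05],"rotation":[0,-2,0],"fingers":30}])

```text
t: 11.43
eef_pos: [0.5276, 0.1497, 0.137]
eef_rot: [0.7, -0.7, -0.099, 0.098]
contact_force: [1.6, 0.7, -1.0]
width: 0.303
```

Call:
arm_command(steps=[{"travel":[-0.00177,0,-3e-05],"rotation":[0,-2,0],"fingers":30},{"travel":[-0.00177,0,-3e-05],"rotation":[0,-2,0],"fingers":30},{"travel":[-0.00177,0,-3e-05],"rotation":[0,-2,0],"fingers":30}])

```text
t: 11.68
eef_pos: [0.5226, 0.148, 0.137]
eef_rot: [0.694, -0.694, -0.136, 0.134]
contact_force: [1.2, 1.0, -0.4]
width: 0.306
```

Call:
arm_command(steps=[{"travel":[-0.00177,0,-3e-05],"rotation":[0,-2,0],"fingers":30},{"travel":[-0.00177,0,-3e-05],"rotation":[0,-2,0],"fingers":30},{"travel":[-0.00177,0,-3e-05],"rotation":[0,-2,0],"fingers":30}])

```text
t: 11.93
eef_pos: [0.5177, 0.1458, 0.137]
eef_rot: [-0.686, 0.686, 0.172, -0.17]
contact_force: [1.8, -0.2, -0.5]
width: 0.299
```

Call:
arm_command(steps=[{"travel":[-0.00177,0,-3e-05],"rotation":[0,-2,0],"fingers":30},{"travel":[-0.00177,0,-3e-05],"rotation":[0,-2,0],"fingers":30},{"travel":[-0.00177,0,-3e-05],"rotation":[0,-2,0],"fingers":30}])

```text
t: 12.18
eef_pos: [0.5132, 0.143, 0.1369]
eef_rot: [-0.676, 0.676, 0.207, -0.206]
contact_force: [1.1, 0.7, -0.4]
width: 0.303
```

```bash
python3 -c "
from st import *;st()"
```

```text
t 12.18 p [0.5132 0.143  0.1369] yaw 34.0 tilt [ 1.6e-03 -1.0e+00 -6.0e-04] F [ 1.08  0.66 -0.43] w 0.303 j [ 0.128  0.444  1.634  0.     1.062 -0.466]
r 0.0507 phi 124.0
```

Call:
arm_command(steps=[{"travel":[-0.00177,0,-3e-05],"rotation":[0,-2,0],"fingers":30},{"travel":[-0.00177,0,-3e-05],"rotation":[0,-2,0],"fingers":30},{"travel":[-0.00177,0,-3e-05],"rotation":[0,-2,0],"fingers":30}])

```text
t: 12.43
eef_pos: [0.5089, 0.1398, 0.137]
eef_rot: [-0.664, 0.665, 0.242, -0.241]
contact_force: [0.8, -0.5, -0.4]
width: 0.3
```

Call:
arm_command(steps=[{"travel":[-0.00177,0,-3e-05],"rotation":[0,-2,0],"fingers":30},{"travel":[-0.00177,0,-3e-05],"rotation":[0,-2,0],"fingers":30},{"travel":[-0.00177,0,-3e-05],"rotation":[0,-2,0],"fingers":30}])

```text
t: 12.68
eef_pos: [0.505, 0.1363, 0.137]
eef_rot: [-0.651, 0.651, 0.277, -0.276]
contact_force: [0.7, 0.5, -0.4]
width: 0.302
```

Call:
arm_command(steps=[{"travel":[-0.00177,0,-3e-05],"rotation":[0,-2,0],"fingers":30},{"travel":[-0.00177,0,-3e-05],"rotation":[0,-2,0],"fingers":30},{"travel":[-0.00177,0,-3e-05],"rotation":[0,-2,0],"fingers":30}])

```text
t: 12.93
eef_pos: [0.5015, 0.1323, 0.137]
eef_rot: [-0.635, 0.636, 0.311, -0.309]
contact_force: [0.9, 0.3, -0.3]
width: 0.301
```

Call:
arm_command(steps=[{"travel":[-0.00177,0,-3e-05],"rotation":[0,-2,0],"fingers":30},{"travel":[-0.00177,0,-3e-05],"rotation":[0,-2,0],"fingers":30},{"travel":[-0.00177,0,-3e-05],"rotation":[0,-2,0],"fingers":30}])

```text
t: 13.18
eef_pos: [0.4985, 0.1279, 0.137]
eef_rot: [-0.618, 0.619, 0.343, -0.342]
contact_force: [1.8, 0.3, -0.7]
width: 0.301
```

```bash
python3 - <<'E'
from st import *;import cv2
st()
for n,(a,b,c,e) in {"side":(150,300,210,330)}.items():
    d=manip.get_image(n);cv2.imwrite(f"pics/{n}5.png",cv2.resize(d["frame"][a:b,c:e],None,fx=4,fy=4,interpolation=cv2.INTER_CUBIC))
E
```

```text
t 13.18 p [0.4985 0.1279 0.137 ] yaw 58.0 tilt [ 0.0014 -1.     -0.0011] F [ 1.81  0.25 -0.68] w 0.301 j [ 0.102  0.414  1.684  0.     1.042 -0.91 ]
r 0.0507 phi 147.9
```

View pics/side5.png

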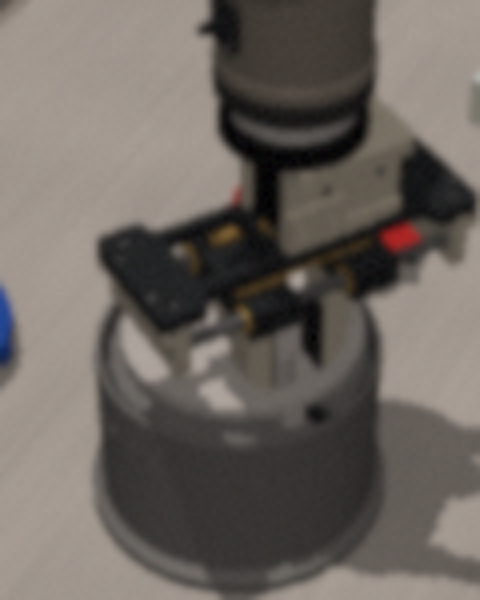

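The peg is still between the fingers, at about (300,365), and the lid is still raised on the key side. I'll keep going.

Call:
arm_command(steps=[{"travel":[-0.00177,0,-3e-05],"rotation":[0,-2,0],"fingers":30},{"travel":[-0.00177,0,-3e-05],"rotation":[0,-2,0],"fingers":30},{"travel":[-0.00177,0,-3e-05],"rotation":[0,-2,0],"fingers":30}])

```text
t: 13.48
eef_pos: [0.4958, 0.1233, 0.1369]
eef_rot: [-0.6, 0.6, 0.375, -0.374]
contact_force: [1.3, 0.8, 0.1]
width: 0.299
```

Call:
arm_command(steps=[{"travel":[-0.00177,0,-3e-05],"rotation":[0,-2,0],"fingers":30},{"travel":[-0.00177,0,-3e-05],"rotation":[0,-2,0],"fingers":30},{"travel":[-0.00177,0,-3e-05],"rotation":[0,-2,0],"fingers":30}])

```text
t: 13.73
eef_pos: [0.4935, 0.1183, 0.1368]
eef_rot: [-0.579, 0.579, 0.406, -0.405]
contact_force: [0.0, 0.4, -0.7]
width: 0.299
```

Call:
arm_command(steps=[{"travel":[-0.00177,0,-3e-05],"rotation":[0,-2,0],"fingers":30},{"travel":[-0.00177,0,-3e-05],"rotation":[0,-2,0],"fingers":30},{"travel":[-0.00177,0,-3e-05],"rotation":[0,-2,0],"fingers":30}])

```text
t: 13.98
eef_pos: [0.4921, 0.1136, 0.1369]
eef_rot: [0.557, -0.557, -0.436, 0.435]
contact_force: [1.9, 5.8, 0.6]
width: 0.299
```

Call:
arm_command(steps=[{"travel":[-0.0009,0,0],"rotation":[0,-1,0],"fingers":30}])

```text
t: 14.07
eef_pos: [0.4921, 0.1132, 0.137]
eef_rot: [0.554, -0.553, -0.441, 0.439]
contact_force: [0.6, 6.5, 0.8]
width: 0.298
```

```bash
python3 - <<'E'
from st import *;import cv2
from h import *
st()
k=np.array([.5415,.101])
for n,(a,b,c,e) in {"side":(150,300,210,330),"top":(150,260,160,270)}.items():
    d=manip.get_image(n);cv2.imwrite(f"pics/{n}6.png",cv2.resize(d["frame"][a:b,c:e],None,fx=4,fy=4,interpolation=cv2.INTER_CUBIC))
    P=cloud(d).reshape(-1,3);r=np.hypot(*(P[:,:2]-k).T);q=P[(r>.02)&(r<.066)&(P[:,2]>.112)&(P[:,2]<.134)]
    for _ in range(8):
        A=np.c_[q[:,:2]-k,np.ones(len(q))];s=np.linalg.lstsq(A,q[:,2],rcond=None)[0];rr=q[:,2]-A@s;q=q[abs(rr)<max(.002,1.7*rr.std())]
    print(n,len(q),s,np.degrees(np.hypot(*s[:2])),np.degrees(np.arctan2(s[1],s[0])),rr.std())
st()
E
```

```text
t 14.07 p [0.4921 0.1132 0.137 ] yaw 77.0 tilt [ 0.0023 -1.     -0.0011] F [0.62 6.52 0.8 ] w 0.298 j [ 0.073  0.398  1.711  0.002  1.031 -1.271]
r 0.0509 phi 166.2
side 566 [-0.02462249  0.02899765  0.12291528] 2.179598405640456 130.3352590298224 0.0009554656919297101
top 453 [-0.02565721  0.03029942  0.12405025] 2.274828370429179 130.25755227485195 0.0010719373414963536
t 14.17 p [0.4921 0.1133 0.137 ] yaw 76.9 tilt [ 0.0023 -1.     -0.0012] F [ 0.81  5.08 -0.18] w 0.303 j [ 0.073  0.398  1.71   0.002  1.031 -1.27 ]
r 0.0509 phi 166.1
```

View pics/side6.png

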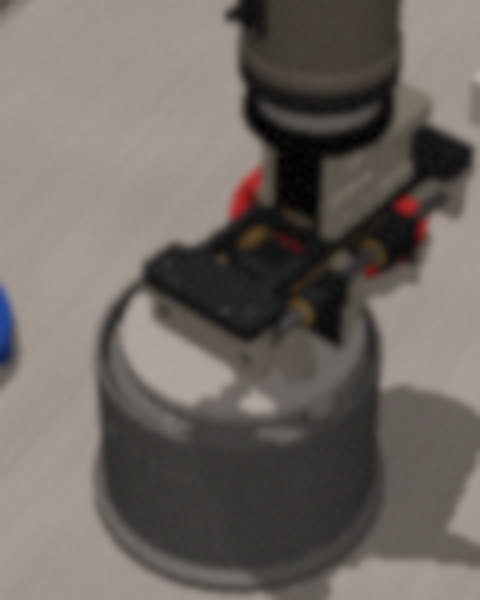

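View pics/top6.png

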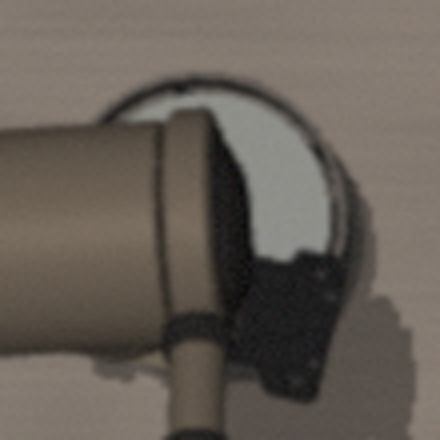

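The lid tilt has fallen from 4.8° to about 2.2° in both cameras, and there is a firm side reaction. The key is in the notch on the catch. I'll relieve the push by centring on the peg, rise, close the fingers and press the top.

Call:
arm_command(steps=[{"travel":[0.003,0,0],"rotation":[0,0,0],"fingers":30},{"travel":[0.0026,0,0],"rotation":[0,0,0],"fingers":30},{"travel":[0,0,0],"rotation":[0,0,0],"fingers":30},{"travel":[0,-0.01,0],"rotation":[0,0,0],"fingers":30},{"travel":[0,-0.015,0],"rotation":[0,0,0],"fingers":30},{"travel":[0,-0.015,0],"rotation":[0,0,0],"fingers":30},{"travel":[0,0,0],"rotation":[0,0,0],"fingers":0},{"travel":[0,0,0],"rotation":[0,0,0],"fingers":0},{"travel":[0,0,0],"rotation":[0,0,0],"fingers":0},{"travel":[0,0,0],"rotation":[0,0,0],"fingers":0}])

```text
t: 15.0
eef_pos: [0.4923, 0.1176, 0.176]
eef_rot: [0.554, -0.553, -0.44, 0.441]
contact_force: [-1.3, -0.1, -0.5]
width: 0.059
```

```bash
python3 - <<'E'
from st import *;import cv2
st([.4935,.118,.150])
for n,(a,b,c,e) in {"side":(150,300,210,330)}.items():
    d=manip.get_image(n);cv2.imwrite(f"pics/{n}7.png",cv2.resize(d["frame"][a:b,c:e],None,fx=4,fy=4,interpolation=cv2.INTER_CUBIC))
E
```

```text
t 15.00 p [0.4923 0.1176 0.176 ] yaw 77.0 tilt [-6.0e-04 -1.0e+00  1.4e-03] F [-1.29 -0.12 -0.52] w 0.059 j [ 0.083  0.357  1.652 -0.     1.134 -1.261]
r 0.0520 phi 161.3
tool delta [ 0.0007  0.026  -0.0011]
```

View pics/side7.png

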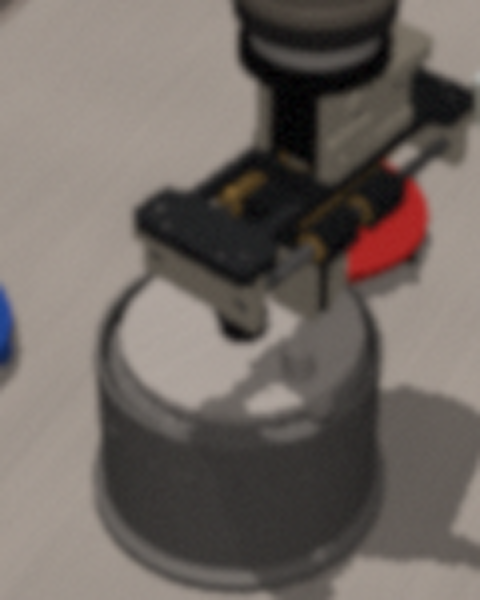

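```bash
python3 - <<'E'
from st import *;import cv2
from h import *
d=manip.get_image("side")
f=cv2.resize(d["frame"][215:265,260:320],None,fx=10,fy=10,interpolation=cv2.INTER_CUBIC)
f=cv2.convertScaleAbs(f,alpha=1.6)
for p,c in((proj(d,[.4935,.118,.145]),(0,0,255)),(proj(d,[.4923,.1176,.176]),(0,255,0))):
    print(p);cv2.circle(f,(int((p[0]-259.5)*10),int((p[1]-214.5)*10)),3,c,-1)
cv2.imwrite("pics/side8.png",f)
P=cloud(d)[220:262,270:310].reshape(-1,3);r=np.hypot(P[:,0]-.4935,P[:,1]-.118)
q=P[(r<.02)&(P[:,2]>.138)&(P[:,2]<.152)];print(len(q),q.mean(0) if len(q) else 0)
E
```

```text
[284.75831094 236.68914225]
[285.62150731 226.34435288]
54 [0.49424987 0.11850291 0.143044  ]
```

View pics/side8.png

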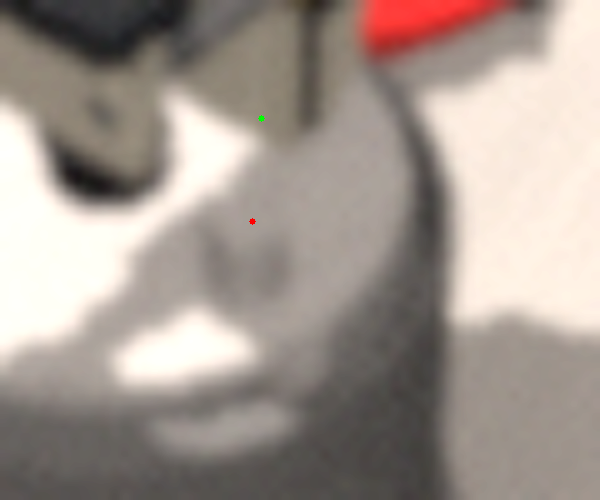

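The peg position agrees with the projection. I'll descend to just above it and then press in small steps.

Call:
arm_command(steps=[{"travel":[0.0008,0.01,-0.0015],"rotation":[0,0,0],"fingers":0},{"travel":[0,0.01,0],"rotation":[0,0,0],"fingers":0},{"travel":[0,0.005,0],"rotation":[0,0,0],"fingers":0},{"travel":[0,0,0],"rotation":[0,0,0],"fingers":0}])

```text
t: 15.43
eef_pos: [0.4933, 0.1181, 0.1496]
eef_rot: [0.554, -0.553, -0.439, 0.441]
contact_force: [-0.5, -0.0, -0.2]
width: -0.0
```

Call:
arm_command(steps=[{"travel":[0,0.0015,0],"rotation":[0,0,0],"fingers":0},{"travel":[0,0.0015,0],"rotation":[0,0,0],"fingers":0},{"travel":[0,0,0],"rotation":[0,0,0],"fingers":0}])

```text
t: 15.68
eef_pos: [0.4945, 0.1182, 0.1486]
eef_rot: [-0.553, 0.553, 0.44, -0.44]
contact_force: [-0.1, 0.0, 0.2]
width: 0.005
```

```bash
python3 -c "
from st import *;st([.4938,.1182,.143])"
```

```text
t 15.68 p [0.4945 0.1182 0.1486] yaw 77.0 tilt [-1.e-04 -1.e+00 -0.e+00] F [-0.12  0.02  0.17] w 0.005 j [ 0.084  0.391  1.685 -0.     1.066 -1.26 ]
r 0.0501 phi 159.9
tool delta [-0.0001  0.0056  0.0007]
```

Call:
arm_command(steps=[{"travel":[0,0.001,0],"rotation":[0,0,0],"fingers":0},{"travel":[0,0.001,0],"rotation":[0,0,0],"fingers":0},{"travel":[0,0.001,0],"rotation":[0,0,0],"fingers":0},{"travel":[0,0,0],"rotation":[0,0,0],"fingers":0}])

```text
t: 16.02
eef_pos: [0.4946, 0.1182, 0.1458]
eef_rot: [-0.553, 0.553, 0.44, -0.44]
contact_force: [-0.2, 0.4, -0.1]
width: 0.006
```

Call:
arm_command(steps=[{"travel":[0,0.001,0],"rotation":[0,0,0],"fingers":0},{"travel":[0,0,0],"rotation":[0,0,0],"fingers":0}])

```text
t: 16.18
eef_pos: [0.4946, 0.1182, 0.1454]
eef_rot: [-0.553, 0.554, 0.44, -0.44]
contact_force: [-1.7, 0.3, 5.7]
width: 0.002
```

Contact at 0.1455, and the arm is stiff at about 10 N/mm. I'll use small steps.

Call:
arm_command(steps=[{"travel":[0,0.0005,0],"rotation":[0,0,0],"fingers":0},{"travel":[0,0,0],"rotation":[0,0,0],"fingers":0}])

```text
t: 16.35
eef_pos: [0.4946, 0.1183, 0.1453]
eef_rot: [-0.553, 0.554, 0.441, -0.44]
contact_force: [-3.0, -0.0, 7.9]
width: 0.004
```

Call:
arm_command(steps=[{"travel":[0,0.0005,0],"rotation":[0,0,0],"fingers":0},{"travel":[0,0,0],"rotation":[0,0,0],"fingers":0}])

```text
t: 16.52
eef_pos: [0.4946, 0.1183, 0.1449]
eef_rot: [-0.553, 0.554, 0.441, -0.44]
contact_force: [-3.1, 0.2, 10.2]
width: 0.007
```

Call:
arm_command(steps=[{"travel":[0,0.0005,0],"rotation":[0,0,0],"fingers":0},{"travel":[0,0.0005,0],"rotation":[0,0,0],"fingers":0},{"travel":[0,0,0],"rotation":[0,0,0],"fingers":0}])

```text
t: 16.77
eef_pos: [0.4946, 0.1184, 0.144]
eef_rot: [-0.553, 0.554, 0.441, -0.44]
contact_force: [-3.2, -0.4, 10.3]
width: 0.007
```

Moving down at constant force, so I'll continue.

Call:
arm_command(steps=[{"travel":[0,0.0005,0],"rotation":[0,0,0],"fingers":0},{"travel":[0,0.0005,0],"rotation":[0,0,0],"fingers":0},{"travel":[0,0.0005,0],"rotation":[0,0,0],"fingers":0},{"travel":[0,0,0],"rotation":[0,0,0],"fingers":0}])

```text
t: 17.1
eef_pos: [0.4947, 0.1185, 0.1425]
eef_rot: [-0.553, 0.554, 0.441, -0.44]
contact_force: [-3.2, 0.4, 10.5]
width: 0.003
```

Call:
arm_command(steps=[{"travel":[0,0.0005,0],"rotation":[0,0,0],"fingers":0},{"travel":[0,0.0005,0],"rotation":[0,0,0],"fingers":0},{"travel":[0,0.0005,0],"rotation":[0,0,0],"fingers":0},{"travel":[0,0,0],"rotation":[0,0,0],"fingers":0}])

```text
t: 17.43
eef_pos: [0.4947, 0.1185, 0.1411]
eef_rot: [-0.553, 0.554, 0.441, -0.44]
contact_force: [-3.9, 2.0, 11.5]
width: 0.001
```

Call:
arm_command(steps=[{"travel":[0,0.0005,0],"rotation":[0,0,0],"fingers":0},{"travel":[0,0.0005,0],"rotation":[0,0,0],"fingers":0},{"travel":[0,0,0],"rotation":[0,0,0],"fingers":0}])

```text
t: 17.68
eef_pos: [0.4951, 0.1186, 0.1408]
eef_rot: [-0.553, 0.554, 0.441, -0.439]
contact_force: [-4.3, 1.5, 14.5]
width: 0.008
```

Call:
arm_command(steps=[{"travel":[0,0.0005,0],"rotation":[0,0,0],"fingers":0},{"travel":[0,0,0],"rotation":[0,0,0],"fingers":0}])

```text
t: 17.85
eef_pos: [0.4954, 0.1186, 0.1407]
eef_rot: [-0.553, 0.554, 0.441, -0.439]
contact_force: [-4.3, 0.5, 17.6]
width: 0.005
```

Call:
arm_command(steps=[{"travel":[0,0.0005,0],"rotation":[0,0,0],"fingers":0},{"travel":[0,0,0],"rotation":[0,0,0],"fingers":0}])

```text
t: 18.02
eef_pos: [0.4956, 0.1187, 0.1406]
eef_rot: [-0.553, 0.554, 0.442, -0.439]
contact_force: [-4.1, 1.0, 19.6]
width: 0.0
```

The force is rising while the height holds at 0.1406, so the lid is bottomed. I'll lift off, move aside and inspect.

Call:
arm_command(steps=[{"travel":[0,-0.003,0],"rotation":[0,0,0],"fingers":0},{"travel":[0,-0.01,0],"rotation":[0,0,0],"fingers":0},{"travel":[0,-0.03,0],"rotation":[0,0,0],"fingers":0},{"travel":[0,-0.035,0],"rotation":[0,0,0],"fingers":0},{"travel":[0,-0.035,0],"rotation":[0,0,0],"fingers":0},{"travel":[-0.035,0,0],"rotation":[0,0,0],"fingers":0},{"travel":[-0.04,0,0],"rotation":[0,0,0],"fingers":0},{"travel":[-0.04,0,0],"rotation":[0,0,0],"fingers":0},{"travel":[-0.04,0,0],"rotation":[0,0,0],"fingers":0},{"travel":[-0.04,0,0],"rotation":[0,0,0],"fingers":0}])

```text
t: 18.85
eef_pos: [0.4497, -0.0733, 0.2512]
eef_rot: [-0.553, 0.553, 0.44, -0.44]
contact_force: [1.6, 0.5, -0.7]
width: 0.002
```

Call:
arm_command(steps=[{"travel":[-0.04,0,0],"rotation":[0,0,0],"fingers":0},{"travel":[-0.04,0,0],"rotation":[0,0,0],"fingers":0},{"travel":[-0.03,0,0],"rotation":[0,0,0],"fingers":0},{"travel":[0,0,0],"rotation":[0,0,0],"fingers":0},{"travel":[0,0,0],"rotation":[0,0,0],"fingers":0}])

```text
t: 19.27
eef_pos: [0.4253, -0.1803, 0.2508]
eef_rot: [0.554, -0.554, -0.439, 0.439]
contact_force: [0.1, -0.2, -0.0]
width: 0.002
```

```bash
python3 - <<'E'
from st import *;import cv2,pickle
from h import *
st()
k=np.array([.5415,.101])
for n in("side","top"):
    d=manip.get_image(n);cv2.imwrite(f"pics/{n}9.png",d["frame"])
    o=pickle.load(open(n+"0.pkl","rb"));
    if n=="side":cv2.imwrite("pics/side9c.png",cv2.resize(d["frame"][195:300,220:320],None,fx=5,fy=5,interpolation=cv2.INTER_CUBIC))
    for nm,dd in(("before",o),("now",d)):
        P=cloud(dd).reshape(-1,3);r=np.hypot(*(P[:,:2]-k).T);q=P[(r>.02)&(r<.066)&(P[:,2]>.112)&(P[:,2]<.134)]
        for _ in range(8):
            A=np.c_[q[:,:2]-k,np.ones(len(q))];s=np.linalg.lstsq(A,q[:,2],rcond=None)[0];rr=q[:,2]-A@s;q=q[abs(rr)<max(.002,1.7*rr.std())]
        print(n,nm,len(q),s,"tilt",np.degrees(np.hypot(*s[:2])),np.degrees(np.arctan2(s[1],s[0])))
E
```

```text
t 19.27 p [ 0.4253 -0.1803  0.2508] yaw 76.8 tilt [ 2.e-04 -1.e+00  4.e-04] F [ 0.07 -0.18 -0.04] w 0.002 j [-0.567  0.206  1.644  0.     1.292 -1.908]
r 0.3043 phi -112.4
side before 1443 [ 0.02980166 -0.07793884  0.12502941] tilt 4.780886222652985 -69.07452940239044
side now 1304 [ 0.00154865 -0.00349843  0.12014182] tilt 0.21920639322716254 -66.12238773073668
top before 1745 [ 0.03270997 -0.07756972  0.12617452] tilt 4.823407473284818 -67.13558459733457
top now 1752 [-0.00016403 -0.0027418   0.12124098] tilt 0.15737448048232333 -93.4237055535141
```

View pics/side9c.png

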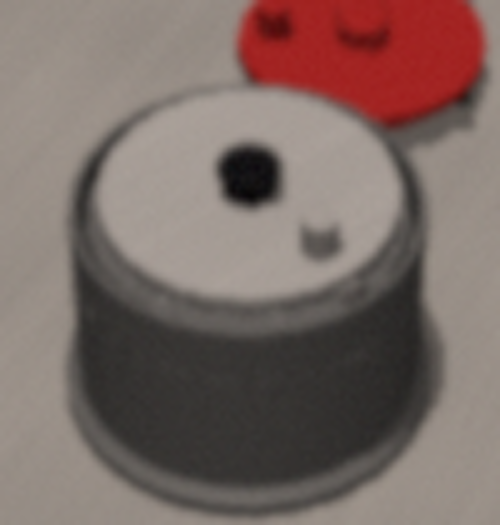

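View pics/top9.png

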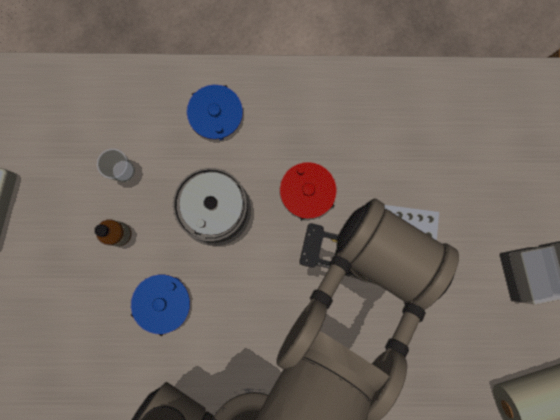

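The disc top is now at 120.1 to 121.2 mm (121 mm expected when home) with a tilt of about 0.2°. The peg is near (201,224) in the top view, the bystanders are unmoved, and the arm is clear of everything. Handing in.

```bash
python3 -c "
from rig import manip;print(manip.hand_in())"
```

```text
the job is handed in; nothing more can be done
None
```

The lid is seated level and fully home, and I handed the job in at about 19.4 s of the 72 s allowed; no verdict is reported.

- **Turning:** I straddled the peg with the part-open gripper and pushed the lid about 230° counter-clockwise at roughly 2 N. At about 160° the key dropped into the notch. The lid tilt fell from 4.8° to about 2.2° and the side force rose to about 6.5 N.
- **Pressing:** I pressed the peg top with the closed fingers. The catch gave at about 10 N, and the lid bottomed with the peg top at 140.6 mm. The highest reading was about 20 N, well under the 50 N limit. Then I lifted off and moved the arm clear.
- **Last checks:** Both cameras show a tilt of about 0.2°. The disc top reads 120.1 mm (side) and 121.2 mm (top) against 121 mm expected. The 1 mm difference is within the stated calibration error.
- **Bystanders:** The bottle and beaker look unmoved in the last picture. The arm hides part of the tube rack there, but what shows is in place. I judged these by eye only.
- **Disagreement and refusal:** The tilt direction measured just after the key dropped read 130° instead of about 160°, most likely because the gripper hid much of the lid. One move call was refused for a missing rotation entry, with no effect.

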